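Index the swivel boring jig round to its next stop

TASK

The board on the swivel jig is finished at this stop. Draw the spring index pin by its black knob, turn the turntable counter-clockwise (seen from above) to the very next index hole, and let the pin drop fully home there so that the turntable is locked, without forcing the pin. Leave the try square, the screw tin and the glue bottle where they are.

Things in the scene. Friction and masses are not known exactly. Their poses are not given: they have to be found in the camera images.
- swivel_base: Green round cast base, 300 mm across, 14 mm high, fixed to the worktop by three lugs that reach 178 mm from the axis. Origin on the turntable's axis at worktop level. At turntable = 0 the plunger lies along its -x axis, 110 mm out. Steel stop sectors, tops at z = 22 mm, are screwed to its flange, each with one 11.5 mm index hole in a brass bush on the 110 mm circle.
- turntable (a joint): Angle (rad) of the aluminium turntable, a 164 mm disc (top z = 34 mm) with a board clamped on it (top z = 52 mm): 0 now, growing counter-clockwise from above. Drag about 3 N at the plunger. The present hole's sector ends 0.10 past it; then a gap. The next hole was set by hand between 0.55 and 0.81, not measured; its ramp begins 0.40 and is up 0.19 before it, then level to the hole and 0.28 past.
- plunger (a joint): Lift (m) of the spring plunger (knob and pin): 0 fully down, in a hole or in the empty gap before a ramp; about 0.0075 riding on a sector's level top; 0.014 fully drawn, 0.009 clears the holes. The spring pulls it down with about 9 N at 0 and 15 N fully drawn. Let go past the hole it rides down onto the track, up the ramp as the turntable is pushed on, and drops into the hole.
- knob (a point): Middle of the plunger's black pull knob with a red dot: upright, 30 mm across, 29 mm high, its middle 77.5 mm above the worktop when home. Under it (home) 9 mm clear to the arm: a dark steel block on the turntable, 36 mm wide along the circle, 50 mm long radially, z = 34 to 54 mm, its sides the place to push the turntable; fingers pressed sideways on the knob hold the pin up by friction.
- index_pin: The 10 mm steel pin under the knob, chamfered at the tip. Origin on its axis, at worktop level when home; the tip is 14.5 mm above the origin, so 7.5 mm deep in the hole. Free play in a hole is 0.75 mm each way. It is forced if it bears on holes or track with over 40 N in all, as when the turntable is driven on after the pin has dropped or before it is clear.
- try_square: Try square with wooden stock and steel blade, 110 x 168 x 19 mm, lying to the left of the jig. Origin under its middle.
- screw_tin: Round grey tin with wood screws, 86 mm across, 38 mm high, to the right of the jig. Origin under its middle.
- glue_bottle: White glue bottle with red cap, 62 mm across, 190 mm high, standing to the right of the jig. Origin under its middle.

How it is judged:
On the way:
1. the index pin is drawn clear of the hole it starts in (value of joint plunger above 0.0085 m and value of joint turntable between -0.1 and 0.1 rad), for 0.1 s.
At the end, for the whole second after the job is handed in: the pin is fully home (within 1.5 mm) in the next hole counter-clockwise of where it started (only that hole lies between 0.54 and 0.83 rad), the turntable is still, and the three bystanders are within 20 mm of where they stood (value of joint plunger below 0.0015 m and value of joint turntable between 0.54 and 0.83 rad and velocity of joint turntable between -0.02 and 0.02 rad/s and distance of each of try_square, screw_tin, glue_bottle from where it was at the start of the episode below 0.02 m); the robot touches nothing.
It fails at once if the pin is forced: it bears on its holes or track with over 40 N (contact force between index_pin and anything else above 40 N).
It fails at once if the try square is knocked away (distance of try_square from where it was at the start of the episode above 0.02 m).
It fails at once if the screw tin is knocked away (distance of screw_tin from where it was at the start of the episode above 0.02 m).
It fails at once if the glue bottle is knocked away (distance of glue_bottle from where it was at the start of the episode above 0.02 m).
It also fails if it takes over 54 s, if anything falls off the work surface, if the arm or the gripper's body presses on something with over 40 N, if the wrist force passes 120 N, or if a joint passes its speed limit or range.

ROBOT

A 6-joint arm with a two-finger parallel gripper is mounted at the origin on the work surface; the furniture and walls round the work are solid. World frame = base frame: x ahead of the robot, y to its left, z up, the work surface at z = 0. Lengths are in m, angles in rad, forces in N, time in s.
With the tool pointing down it reaches from about 0.3 to 0.875 m from the base axis. Payload 6.4 kg.
Tool frame: the origin (TCP) lies midway between the tips of the shut fingers; the grasp point (between the pads) lies 19 mm behind it (arm.pinch_z is the distance from the TCP to the grasp point, in m); z points along the fingers, y is the line along which they close (so a half turn about z gives the same grasp; the last joint's range is limited). The gripper opens to 85 mm and grips with 20 to 120 N. Pads are 22 mm wide; open, the fingers measure 114 mm over their backs; the gripper's body (76 mm by 85 mm) begins 54 mm behind the grasp point. The pads swing forward as they close: fully open they stand 13 mm farther back than shut.
Start: joints at [-0.206, 0.181, 1.607, -0, 1.354, -0.206], TCP at [0.575, 0, 0.231] pointing down, gripper open.
Joint ranges: [-2.99, 2.99], [-0.89, 2.07], [0.3, 2.58], [-1.14, 4.28], [0, 2.63], [-3.12, 3.12]. Speed limits (rad/s): [2.57, 2.57, 3.01, 3.14, 3.14, 3.14].

INTERFACE

Orientations are given as a unit quaternion [x, y, z, w].
In Python, from rig import monitor, get_image, camera_params, job_done, arm gives the robot as it stands.
- The arm moves only by the tool play_rows, never from a script. Its arguments are lists of equal length, an entry for each row: "dr": the turn, a rotation vector about the world's x, y, z in rad, a list of three; "dp": the shift along the world's x, y, z in cm, a list of three; "grip": the opening, from 0 (shut) to 1 (fully open). A call has 1 to 20 rows; each row is the pose to reach, as a shift and turn from the pose commanded when the call began; what a row does not reach only later rows make up. A row lasts 1/10 s, in which the tool goes at most 50 mm and 8.59 degrees, less where a joint would pass 70% of its speed; a pose out of reach is approached as far as the arm can. A call with a gripper value outside its range is refused whole. The fingers move at their own pace and stop on an object; "squeeze" is the grip in N (left out, the last holds). Time passes only in rows, so rows that repeat a pose let the fingers close. It gives the time, the measured TCP pose, the force, the opening and the grip force at its end, in the units of the state.
- monitor.observe(): the state, without advancing time (a new reading comes with each control period).
- get_image(name): name is "scene" or "side" or "wrist"; returns the picture (400x640x3 uint8, red, green, blue); there is no depth.
- camera_params(name): a dict with "K" (3x3 intrinsics, pixels), "R" (3x3) and "t" (3): a world point X has camera coordinates R X + t. Camera axes: x right, y down, z forward; pixel columns grow to the right and rows downward; lengths in m; the calibration is good to about 2 mm. A picture is of the moment at which its call begins: read the wrist's pose just before it. camera_params takes no time and is no camera call; for the wrist camera it gives the pose at the moment of the call.
- job_done(): hands the job in; it is judged then, once.
The state is a dict: "time": time; "qpos": joint angles; "qvel": joint speeds; "tau": joint torques, N m; "tcp_pos": TCP position; "ee_rot": TCP orientation; "contact_force": force on the tool from outside, world axes, zero at the start; "ft_torque": the same for the moment, N m; "gripper_width": finger opening in m; "gripper_force": force on a finger pad.
Only numpy, scipy, OpenCV 4.12 (cv2) and the standard library are available. Lean on these libraries where they do the work, as an engineer would, in place of code of your own. Each camera call takes 0.05 s, during which the arm holds its last target. There are 200 camera calls.

## Working session

There is one attempt and no reset: what is moved stays moved. The work goes in short steps, Python scripts to look and compute and a tool call to move; the robot and the scene stay as the last step left them, time stands still between calls to the robot, and variables do not carry over. Pictures are saved under pics/ and viewed, at most 10 in all, crops included, and the job is handed in when it is done.

Besides the shell and the picture viewer there is one more tool, called after "Request:" by a JSON object that holds its "method" and its "body", one argument or row to a line. play_rows: Moves the arm, as the interface text tells. Its arguments: {"type":"object","properties":{"dr":{"type":"array"},"dp":{"type":"array"},"grip":{"type":"array"},"squeeze":{"type":"number"}},"required":["dr","dp","grip"]}

```bash
ls; mkdir -p pics; python3 - <<'E'
from rig import *
import cv2,numpy as np
ims=[]
for n in("scene","side","wrist"):
    p=camera_params(n); im=get_image(n); cv2.imwrite(f"pics/{n}0.png",im[:,:,::-1])
    print(n,np.round(p["K"],1).tolist(),np.round(p["R"],3).tolist(),np.round(p["t"],3).tolist())
s=monitor.observe(); print(s["time"],s["tcp_pos"],s["ee_rot"])
E
```

```text
pics
scene [[439.7, 0.0, 315.5], [0.0, 439.7, 195.4], [0.0, 0.0, 1.0]] [[-0.848, -0.529, -0.014], [-0.193, 0.334, -0.923], [0.493, -0.78, -0.386]] [0.47, 0.18, 1.116]
side [[378.7, 0.0, 319.4], [0.0, 378.7, 202.3], [0.0, 0.0, 1.0]] [[-0.997, -0.081, 0.015], [-0.061, 0.603, -0.795], [0.056, -0.793, -0.606]] [0.562, 0.086, 1.105]
wrist [[285.6, 0.0, 312.7], [0.0, 285.6, 204.7], [0.0, 0.0, 1.0]] [[1.0, -0.001, -0.001], [-0.0, -0.961, 0.277], [-0.001, -0.277, -0.961]] [-0.574, -0.036, 0.379]
0.15 [5.74578550e-01 1.13466851e-04 2.30563917e-01] [ 7.07113019e-01  7.07100203e-01 -3.68175586e-04 -5.87875247e-04]
```

View pics/scene0.png

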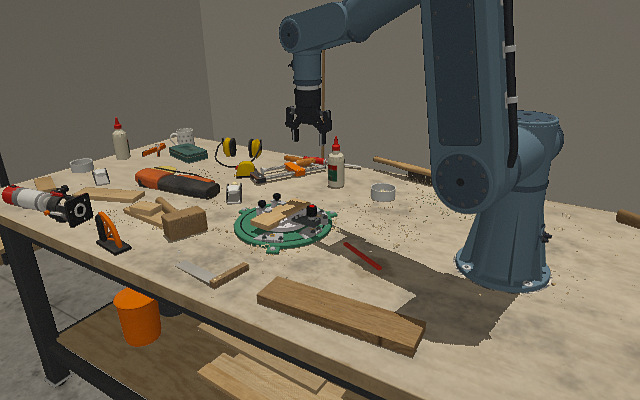

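View pics/wrist0.png

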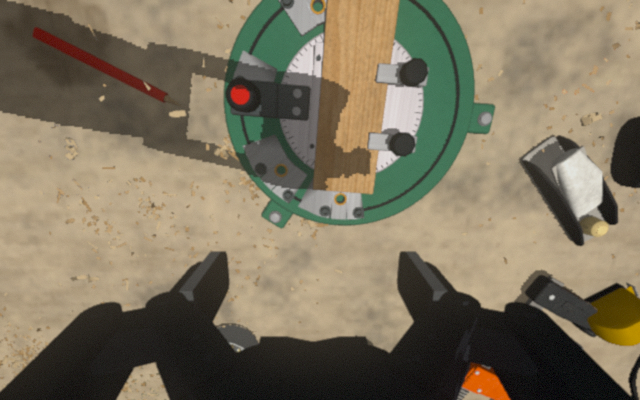

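View pics/side0.png

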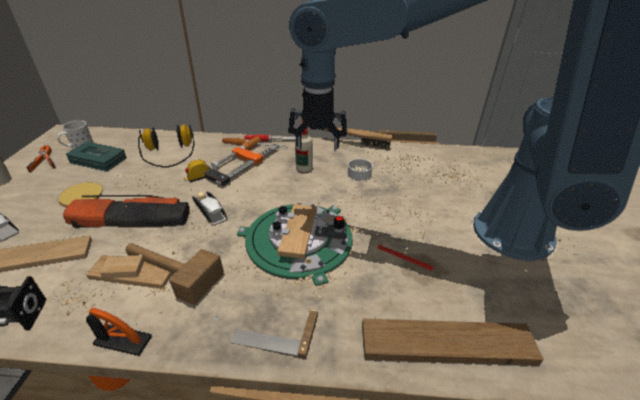

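The wrist view shows the knob's red dot at about (240,95), with the jig axis near (350,100). The brass bush at (281,170) is the next one counter-clockwise. The scene and side views show the square to the left, and the tin and bottle to the right, all clear of the jig. Next I measure the knob, the axis and the bush.

```bash
cat > h.py <<'E'
import cv2,numpy as np
from rig import *
def ray(p,uv):
    K,R,t=[np.array(p[k],float) for k in("K","R","t")]
    uv=np.atleast_2d(uv).astype(float)
    d=np.c_[uv,np.ones(len(uv))]@np.linalg.inv(K).T@R
    return -R.T@t,d/np.linalg.norm(d,axis=1)[:,None]
def plane(p,uv,z):
    o,d=ray(p,uv); return o+d*((z-o[2])/d[:,2])[:,None]
def tri(ps,uvs):
    A=np.zeros((3,3));b=np.zeros(3)
    for p,uv in zip(ps,uvs):
        o,d=ray(p,uv);M=np.eye(3)-np.outer(d[0],d[0]);A+=M;b+=M@o
    return np.linalg.solve(A,b)
def blobs(im,lo,hi,roi,mina=3):
    x0,y0,x1,y1=roi;m=cv2.inRange(cv2.cvtColor(im,cv2.COLOR_RGB2HSV)[y0:y1,x0:x1],lo,hi)
    n,_,s,c=cv2.connectedComponentsWithStats(m)
    return [(int(s[i,4]),c[i]+[x0,y0]) for i in range(1,n) if s[i,4]>=mina]
E
python3 - <<'E'
from h import *
W=cv2.imread("pics/wrist0.png")[:,:,::-1];S=cv2.imread("pics/side0.png")[:,:,::-1];C=cv2.imread("pics/scene0.png")[:,:,::-1]
P={n:camera_params(n) for n in("wrist","side","scene")}
r=[max(blobs(i,lo,(8,255,255),roi),key=lambda a:a[0]) for i,lo,roi in((W,(0,180,120),(200,70,280,130)),(S,(0,120,60),(320,205,355,232)),(C,(0,120,60),(295,195,325,215)))]
print(r)
print("knob ws",tri([P["wrist"],P["side"]],[r[0][1],r[1][1]]),"wc",tri([P["wrist"],P["scene"]],[r[0][1],r[2][1]]),"plane",plane(P["wrist"],r[0][1],.092))
hsv=cv2.cvtColor(W,cv2.COLOR_RGB2HSV);m=cv2.inRange(hsv[:240],(60,90,20),(95,255,255))
m=cv2.morphologyEx(m,cv2.MORPH_OPEN,np.ones((3,3)))
cs,_=cv2.findContours(m,cv2.RETR_EXTERNAL,cv2.CHAIN_APPROX_NONE);c=max(cs,key=cv2.contourArea)[:,0]
X=plane(P["wrist"],c[c[:,1]>2],.014)[:,:2]
ctr=X.mean(0)
for k in range(20):
    q=np.linalg.lstsq(np.c_[2*X,np.ones(len(X))],(X**2).sum(1),rcond=None)[0]
    rad=np.sqrt(q[2]+q[:2]@q[:2]);e=np.linalg.norm(X-q[:2],axis=1)-rad
    keep=abs(e)<max(.0015,1.5*np.std(e)); X=X[keep] if keep.sum()>80 else X
print("axis",q[:2],rad,len(X),np.std(e))
for a,u in blobs(W,(12,90,80),(30,255,255),(235,130,365,215),4)+blobs(W,(12,90,80),(30,255,255),(300,0,330,15),4):
    x=plane(P["wrist"],u,.022)[0];v=x[:2]-q[:2];print(a,u,x,np.hypot(*v),np.arctan2(v[1],v[0]))
v=plane(P["wrist"],r[0][1],.092)[0][:2]-q[:2];print("knob r,ang",np.hypot(*v),np.arctan2(v[1],v[0]))
print(W[165:176,276:287].tolist()[5])
cv2.imwrite("pics/crop.png",cv2.resize(W[60:225,220:380,::-1],None,fx=3.6,fy=3.6,interpolation=cv2.INTER_CUBIC))
E
```

```text
[(261, array([239.53639847,  95.12643678])), (26, array([339.19230769, 217.92307692])), (11, array([311.54545455, 205.63636364]))]
knob ws [0.505494   0.09440976 0.08930953] wc [0.50683087 0.09455637 0.0914013 ] plane [[0.50661174 0.09425172 0.092     ]]
axis [0.6176669 0.0867716] 0.12481849930521378 208 0.00040348769207633337
3020 [340.08013245 160.54966887] [0.60757623 0.02510765 0.022     ] 0.0624841158878957 -1.7329984542545411
18 [236.16666667 157.        ] [0.48055785 0.02949131 0.022     ] 0.14859314287656986 -2.7458602744749743
69 [280.33333333 170.20289855] [0.53398752 0.01324923 0.022     ] 0.11139020417709562 -2.420716097230832
97 [248.56701031 186.03092784] [ 0.49343233 -0.00672981  0.022     ] 0.1554887161007611 -2.496416910080276
10 [256.9 188.2] [ 0.50375103 -0.00952369  0.022     ] 0.1491630283380343 -2.439822189161756
75 [339.97333333 198.72      ] [ 0.60869113 -0.02326579  0.022     ] 0.11040286346724656 -1.6521862986816234
5 [243.6 199.8] [ 0.48597962 -0.02464028  0.022     ] 0.17249390462248312 -2.439405733834454
146 [321.2739726    6.98630137] [0.58328759 0.18838229 0.022     ] 0.107269144738594 1.897049198314976
knob r,ang 0.1113067819003657 3.074339304001108
[[80, 67, 42], [60, 60, 49], [52, 63, 53], [48, 64, 50], [46, 65, 48], [46, 65, 50], [43, 63, 51], [49, 65, 51], [52, 67, 51], [69, 66, 48], [87, 70, 38]]
```

View pics/crop.png

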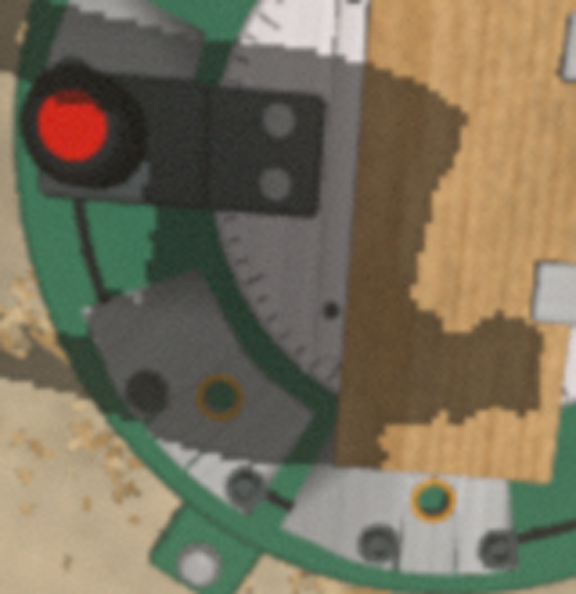

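The knob is at (0.506, 0.094), with its top at about z 0.091. The axis is near (0.617, 0.087), and the next bush's radius of 110–111 mm agrees with the text. The hole is at about +0.79 rad. I'll move above the knob with the fingers closing along the tangent.

Request:
{"method": "play_rows", "body": {
  "dr": [
    [0, 0, -0.14],
    [0, 0, -0.28],
    [0, 0, -0.42],
    [0, 0, -0.56],
    [0, 0, -0.7],
    [0, 0, -0.84],
    [0, 0, -0.98],
    [0, 0, -1.12],
    [0, 0, -1.26],
    [0, 0, -1.4],
    [0, 0, -1.54],
    [0, 0, -1.64],
    [0, 0, -1.64],
    [0, 0, -1.64],
    [0, 0, -1.64]
  ],
  "dp": [
    [-0.6, 0.8, 0],
    [-1.2, 1.6, 0],
    [-1.8, 2.4, 0],
    [-2.4, 3.2, 0],
    [-3, 4, 0],
    [-3.6, 4.8, -1],
    [-4.2, 5.6, -2],
    [-4.8, 6.4, -3],
    [-5.4, 7.2, -4],
    [-6, 8, -5],
    [-6.4, 8.8, -6],
    [-6.8, 9.4, -7],
    [-6.8, 9.4, -7],
    [-6.8, 9.4, -7],
    [-6.8, 9.4, -7]
  ],
  "grip": [0.7, 0.7, 0.7, 0.7, 0.7, 0.7, 0.7, 0.7, 0.7, 0.7, 0.7, 0.7, 0.7, 0.7, 0.7],
  "squeeze": 60
}}

```text
time: 1.65
tcp_pos: [0.5076, 0.0937, 0.1619]
ee_rot: [0.999, -0.034, 0.001, 0.0]
contact_force: [0.2, -0.4, -0.6]
gripper_width: 0.0597
gripper_force: 0.0
```

```bash
python3 - <<'E'
from h import *
s=monitor.observe();p=camera_params("wrist");W=get_image("wrist");cv2.imwrite("pics/w1.png",W[:,:,::-1])
print(s["time"],s["tcp_pos"],s["ee_rot"],s["qpos"],s["gripper_width"])
for a,u in blobs(W,(0,180,100),(8,255,255),(0,0,640,400),60): print("red",a,u,plane(p,u,.092))
for a,u in blobs(W,(12,90,60),(30,255,255),(0,0,640,400),30):
    if a<600: print("br",a,u,plane(p,u,.022))
E
```

```text
1.65 [0.5076413  0.09369293 0.16192452] [ 9.99431921e-01 -3.36974879e-02  5.55572007e-04  7.19095709e-05] [-4.76351475e-02  1.24569336e-01  1.81982974e+00 -1.37894267e-04
  1.19608054e+00  1.59061933e+00] 0.05967537615154475
red 205 [310.6        216.85365854] [[0.50669905 0.09506546 0.092     ]]
br 32 [143.28125  29.15625] [[0.66601282 0.23120479 0.022     ]]
br 56 [465.89285714 105.51785714] [[ 0.58309846 -0.05554577  0.022     ]]
br 62 [479.35483871 113.        ] [[ 0.57551114 -0.06873705  0.022     ]]
br 58 [155.10344828 115.53448276] [[0.59403055 0.23673506 0.022     ]]
br 47 [134.46808511 119.93617021] [[0.59142386 0.25714348 0.022     ]]
br 128 [391.5546875 162.671875 ] [[0.53426269 0.01347541 0.022     ]]
br 33 [163.24242424 174.75757576] [[0.53767785 0.24103108 0.022     ]]
br 44 [420.04545455 195.02272727] [[ 0.49927329 -0.01576352  0.022     ]]
br 68 [402.52941176 204.52941176] [[0.49037034 0.00186778 0.022     ]]
br 33 [214.6969697  217.48484848] [[0.48957975 0.19702808 0.022     ]]
br 48 [368.875 219.5  ] [[0.47643219 0.0366538  0.022     ]]
br 38 [240.78947368 229.39473684] [[0.47457651 0.17169906 0.022     ]]
br 37 [518.78378378 258.08108108] [[ 0.42098227 -0.12540222  0.022     ]]
br 33 [315.81818182 280.15151515] [[0.4090259  0.09660317 0.022     ]]
```

View pics/w1.png

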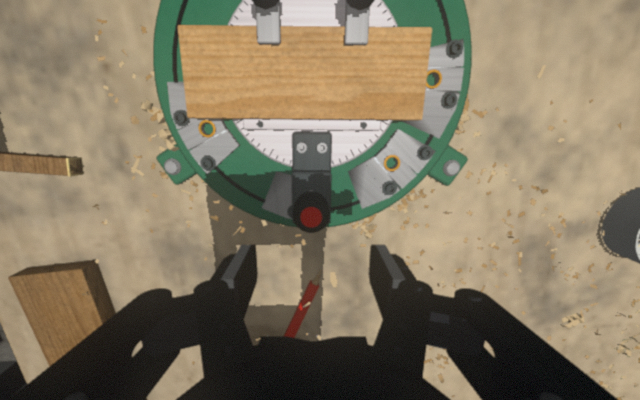

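The second view confirms the knob at (0.507, 0.0947) and the hole at (0.534, 0.0135), which puts the hole at about 0.80 rad and the axis at (0.616, 0.087). The knob is at pixel (311,217) and the bush at (391,163). I'll go down and grip the knob.

Request:
{"method": "play_rows", "body": {
  "dr": [
    [0, 0, 0],
    [0, 0, 0],
    [0, 0, 0],
    [0, 0, 0],
    [0, 0, 0],
    [0, 0, 0],
    [0, 0, 0],
    [0, 0, 0],
    [0, 0, 0],
    [0, 0, 0],
    [0, 0, 0],
    [0, 0, 0],
    [0, 0, 0]
  ],
  "dp": [
    [0, 0.1, -2.5],
    [0, 0.1, -5],
    [0, 0.1, -7.5],
    [0, 0.1, -9.5],
    [0, 0.1, -10.2],
    [0, 0.1, -10.2],
    [0, 0.1, -10.2],
    [0, 0.1, -10.2],
    [0, 0.1, -10.2],
    [0, 0.1, -10.2],
    [0, 0.1, -10.2],
    [0, 0.1, -10.2],
    [0, 0.1, -10.2]
  ],
  "grip": [0.7, 0.7, 0.7, 0.7, 0.7, 0.7, 0.5, 0.4, 0.3, 0.2, 0.2, 0.2, 0.2],
  "squeeze": 60
}}

```text
time: 3.0
tcp_pos: [0.5081, 0.095, 0.0609]
ee_rot: [0.999, -0.034, 0.001, 0.0]
contact_force: [-0.7, 0.7, 6.5]
gripper_width: 0.0283
gripper_force: 58.8
```

Request:
{"method": "play_rows", "body": {
  "dr": [
    [0, 0, 0],
    [0, 0, 0],
    [0, 0, 0],
    [0, 0, 0],
    [0, 0, 0],
    [0, 0, 0]
  ],
  "dp": [
    [0, 0, 0.4],
    [0, 0, 0.8],
    [0, 0, 1.2],
    [0, 0, 1.3],
    [0, 0, 1.3],
    [0, 0, 1.3]
  ],
  "grip": [0.2, 0.2, 0.2, 0.2, 0.2, 0.2]
}}

```text
time: 3.6
tcp_pos: [0.5079, 0.095, 0.0718]
ee_rot: [0.999, -0.035, 0.001, -0.0]
contact_force: [8.4, 0.2, -13.3]
gripper_width: 0.0284
gripper_force: 60.0
```

```bash
python3 - <<'E'
from h import *
p=camera_params("wrist");W=get_image("wrist");cv2.imwrite("pics/w2.png",W[:,:,::-1])
for a,u in blobs(W,(0,150,80),(8,255,255),(250,150,400,300),30): print("red w",a,u)
p=camera_params("side");S=get_image("side");cv2.imwrite("pics/s2.png",S[:,:,::-1])
for a,u in blobs(S,(0,100,50),(8,255,255),(310,195,360,235),4): print("red s",a,u)
E
```

```text
red w 873 [312.67583047 287.04810997]
```

Drawn about 11 mm, and the spring force of 13 N agrees. I'll carry it along the arc.

Request:
{"method": "play_rows", "body": {
  "dr": [
    [0, 0, 0.05],
    [0, 0, 0.1],
    [0, 0, 0.15],
    [0, 0, 0.2],
    [0, 0, 0.25],
    [0, 0, 0.3],
    [0, 0, 0.3],
    [0, 0, 0.3]
  ],
  "dp": [
    [-0.03, -0.54, 0],
    [-0.03, -1.09, 0],
    [0, -1.63, 0],
    [0.05, -2.17, 0],
    [0.13, -2.71, 0],
    [0.24, -3.24, 0],
    [0.24, -3.24, 0],
    [0.24, -3.24, 0]
  ],
  "grip": [0.2, 0.2, 0.2, 0.2, 0.2, 0.2, 0.2, 0.2]
}}

```text
time: 4.5
tcp_pos: [0.5104, 0.0625, 0.0718]
ee_rot: [0.993, 0.115, 0.001, 0.0]
contact_force: [7.2, 0.4, -13.6]
gripper_width: 0.0284
gripper_force: 60.2
```

Request:
{"method": "play_rows", "body": {
  "dr": [
    [0, 0, 0.05],
    [0, 0, 0.1],
    [0, 0, 0.15],
    [0, 0, 0.2],
    [0, 0, 0.25],
    [0, 0, 0.3],
    [0, 0, 0.35],
    [0, 0, 0.4],
    [0, 0, 0.4],
    [0, 0, 0.4]
  ],
  "dp": [
    [0.13, -0.53, 0],
    [0.29, -1.05, 0],
    [0.48, -1.56, 0],
    [0.69, -2.06, 0],
    [0.93, -2.55, 0],
    [1.18, -3.03, 0],
    [1.47, -3.49, 0],
    [1.77, -3.94, 0],
    [1.77, -3.94, 0],
    [1.77, -3.94, 0]
  ],
  "grip": [0.2, 0.2, 0.2, 0.2, 0.2, 0.2, 0.2, 0.2, 0.2, 0.2]
}}

```text
time: 5.5
tcp_pos: [0.528, 0.0236, 0.0716]
ee_rot: [0.951, 0.31, 0.001, -0.0]
contact_force: [8.6, 1.8, -13.4]
gripper_width: 0.028
gripper_force: 60.4
```

```bash
python3 - <<'E'
from h import *
print(monitor.observe()["qpos"])
p=camera_params("wrist");W=get_image("wrist");cv2.imwrite("pics/w3.png",W[:,:,::-1])
for a,u in blobs(W,(0,150,80),(8,255,255),(250,150,400,340),30): print("red w",a,u,plane(p,u,.1029))
for a,u in blobs(W,(12,90,60),(30,255,255),(300,130,480,330),30):
    if a<900: print("br",a,u,plane(p,u,.022))
E
```

```text
[-1.81015059e-01  2.82525461e-01  1.84303651e+00  1.60069246e-03
  1.01392680e+00  7.58824465e-01]
red w 1032 [312.99224806 288.96414729] [[0.5270967  0.02264768 0.1029    ]]
br 244 [438.51639344 171.87704918] [[ 0.60879591 -0.02339767  0.022     ]]
br 47 [444.68085106 226.14893617] [[ 0.58253822 -0.0538334   0.022     ]]
br 89 [451.3258427  242.12359551] [[ 0.57631656 -0.06629046  0.022     ]]
br 30 [419.66666667 245.13333333] [[ 0.56097084 -0.04923877  0.022     ]]
```

View pics/w3.png

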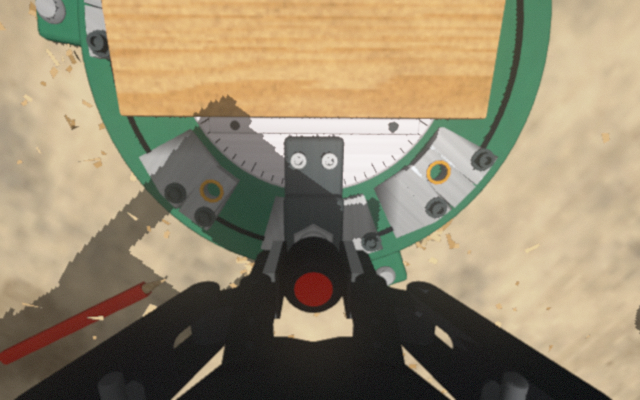

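The pin is about 0.10 rad (11.6 mm) short of the hole, over the level top. I'll ease it down 2.5 mm, release, and lower the fingers to straddle the block.

Request:
{"method": "play_rows", "body": {
  "dr": [
    [0, 0, 0],
    [0, 0, 0],
    [0, 0, 0],
    [0, 0, 0],
    [0, 0, 0],
    [0, 0, 0],
    [0, 0, 0],
    [0, 0, 0]
  ],
  "dp": [
    [0, 0, -0.1],
    [0, 0, -0.2],
    [0, 0, -0.25],
    [0, 0, -0.25],
    [0, 0, -0.25],
    [0, 0, -0.25],
    [0, 0, -0.25],
    [0, 0, -0.25]
  ],
  "grip": [0.2, 0.2, 0.2, 0.2, 0.4, 0.6, 0.7, 0.7]
}}

```text
time: 6.35
tcp_pos: [0.5272, 0.0232, 0.0702]
ee_rot: [0.951, 0.31, 0.0, 0.0]
contact_force: [0.5, 0.0, -0.2]
gripper_width: 0.06
gripper_force: 0.0
```

Request:
{"method": "play_rows", "body": {
  "dr": [
    [0, 0, 0],
    [0, 0, 0],
    [0, 0, 0],
    [0, 0, 0],
    [0, 0, 0],
    [0, 0, 0],
    [0, 0, 0],
    [0, 0, 0]
  ],
  "dp": [
    [0, 0, -0.7],
    [0, 0, -1.4],
    [0, 0, -2.1],
    [0, 0, -2.7],
    [0, 0, -2.7],
    [0, 0, -2.7],
    [0, 0, -2.7],
    [0, 0, -2.7]
  ],
  "grip": [0.7, 0.7, 0.7, 0.7, 0.7, 0.6, 0.54, 0.54]
}}

```text
time: 7.15
tcp_pos: [0.5274, 0.0232, 0.0431]
ee_rot: [0.951, 0.31, 0.0, 0.0]
contact_force: [0.3, 0.5, -0.3]
gripper_width: 0.0463
gripper_force: 0.0
```

```bash
python3 - <<'E'
from h import *
p=camera_params("wrist");W=get_image("wrist");cv2.imwrite("pics/w4.png",W[:,:,::-1])
for a,u in blobs(W,(0,150,80),(8,255,255),(250,150,400,380),30): print("red w",a,u,plane(p,u,.0995))
E
```

```text
red w 1307 [313.12777353 324.29533282] [[0.52788835 0.02324476 0.0995    ]]
```

View pics/w4.png

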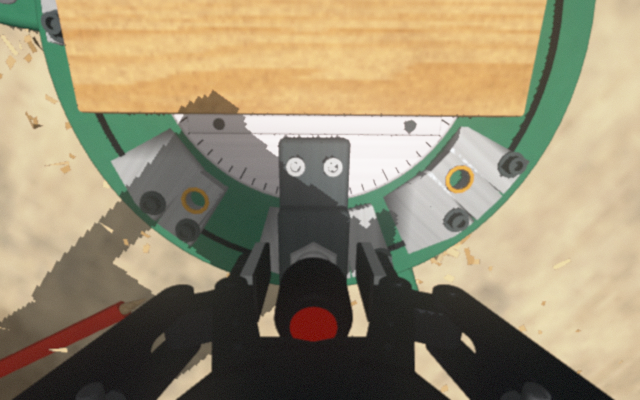

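The fingers straddle the block with about 5 mm play each side, and the knob is free between them. I'll push counter-clockwise slowly, about 12 mm to start.

Request:
{"method": "play_rows", "body": {
  "dr": [
    [0, 0, 0.014],
    [0, 0, 0.028],
    [0, 0, 0.042],
    [0, 0, 0.055],
    [0, 0, 0.066],
    [0, 0, 0.077],
    [0, 0, 0.088],
    [0, 0, 0.099],
    [0, 0, 0.11],
    [0, 0, 0.11],
    [0, 0, 0.11]
  ],
  "dp": [
    [0.09, -0.12, 0],
    [0.18, -0.24, 0],
    [0.27, -0.36, 0],
    [0.36, -0.48, 0],
    [0.44, -0.57, 0],
    [0.52, -0.66, 0],
    [0.6, -0.75, 0],
    [0.67, -0.84, 0],
    [0.75, -0.94, 0],
    [0.75, -0.94, 0],
    [0.75, -0.94, 0]
  ],
  "grip": [0.54, 0.54, 0.54, 0.54, 0.54, 0.54, 0.54, 0.54, 0.54, 0.54, 0.54]
}}

```text
time: 8.3
tcp_pos: [0.5349, 0.0134, 0.0428]
ee_rot: [0.932, 0.362, 0.0, 0.0]
contact_force: [0.1, 0.4, 0.3]
gripper_width: 0.046
gripper_force: 0.3
```

```bash
cat > k.py <<'E'
from h import *
s=monitor.observe();p=camera_params("wrist");W=get_image("wrist")
for a,u in blobs(W,(0,150,80),(8,255,255),(240,150,420,400),30):
    x=plane(p,u,.0995)[0];print("red",a,u.round(1),x.round(4),"to hole mm",(np.hypot(x[0]-.5343,x[1]-.0135)*1e3).round(1))
for n in("side","scene"):
    S=get_image(n)
    print(n,[(a,u.round(1).tolist()) for a,u in blobs(S,(0,110,50),(8,255,255),((290,200,370,260) if n=="side" else (270,190,350,240)),4)])
print(s["contact_force"].round(1),s["tcp_pos"].round(4),s["gripper_force"])
E
python3 k.py
```

```text
red 1347 [300.5 323.1] [0.5328 0.0174 0.0995] to hole mm 4.2
side []
scene []
[0.1 0.4 0.3] [0.5349 0.0134 0.0428] 0.34059305049595423
```

Request:
{"method": "play_rows", "body": {
  "dr": [
    [0, 0, 0.005],
    [0, 0, 0.01],
    [0, 0, 0.015],
    [0, 0, 0.02],
    [0, 0, 0.025],
    [0, 0, 0.025]
  ],
  "dp": [
    [0.04, -0.04, 0],
    [0.07, -0.08, 0],
    [0.11, -0.12, 0],
    [0.15, -0.16, 0],
    [0.19, -0.2, 0],
    [0.19, -0.2, 0]
  ],
  "grip": [0.54, 0.54, 0.54, 0.54, 0.54, 0.54]
}}

```text
time: 9.05
tcp_pos: [0.5364, 0.0118, 0.0427]
ee_rot: [0.928, 0.374, -0.0, -0.0]
contact_force: [-1.9, 1.3, 0.6]
gripper_width: 0.046
gripper_force: 1.3
```

```bash
python3 k.py
```

```text
red 1412 [300.2 321. ] [0.5349 0.0164 0.0995] to hole mm 3.0
side []
scene []
[-1.9  1.3  0.6] [0.5364 0.0118 0.0427] 1.2960315194504801
```

Request:
{"method": "play_rows", "body": {
  "dr": [
    [0, 0, 0.005],
    [0, 0, 0.01],
    [0, 0, 0.01]
  ],
  "dp": [
    [0.04, -0.04, 0],
    [0.07, -0.08, 0],
    [0.07, -0.08, 0]
  ],
  "grip": [0.54, 0.54, 0.54]
}}

```text
time: 9.5
tcp_pos: [0.5373, 0.0108, 0.0427]
ee_rot: [0.926, 0.378, -0.0, 0.0]
contact_force: [-1.2, 1.5, 0.4]
gripper_width: 0.0462
gripper_force: 0.9
```

```bash
python3 k.py
```

```text
red 1367 [300.7 313.4] [0.5381 0.0176 0.0995] to hole mm 5.6
side []
scene []
[-1.2  1.5  0.4] [0.5373 0.0108 0.0427] 0.8678700622112956
```

```bash
cat >> k.py <<'E'
p=camera_params("wrist")
for z in np.arange(.088,.1035,.0015):
    x=plane(p,u if 0 else R,z)[0] if (R:=[b for b in blobs(W,(0,150,80),(8,255,255),(240,150,420,400),30)][0][1]) is not None else 0
    v=x[:2]-[.6163,.0867];print(round(z,4),"r",np.hypot(*v).round(4),"ang to hole",(.7288-np.arctan2(-v[1],-v[0])).round(4))
cv2.imwrite("pics/w5.png",W[130:400,140:500,::-1])
E
python3 k.py
```

```text
red 1367 [300.7 313.3] [0.5381 0.0176 0.0995] to hole mm 5.6
side []
scene []
[-1.6  0.6  0.3] [0.5373 0.0108 0.0428] 0.7094568343745777
0.088 r 0.113 ang to hole 0.0061
0.0895 r 0.1119 ang to hole 0.0059
0.091 r 0.1108 ang to hole 0.0058
0.0925 r 0.1096 ang to hole 0.0057
0.094 r 0.1085 ang to hole 0.0055
0.0955 r 0.1074 ang to hole 0.0054
0.097 r 0.1063 ang to hole 0.0053
0.0985 r 0.1051 ang to hole 0.0051
0.1 r 0.104 ang to hole 0.005
0.1015 r 0.1029 ang to hole 0.0048
0.103 r 0.1018 ang to hole 0.0047
```

View pics/w5.png

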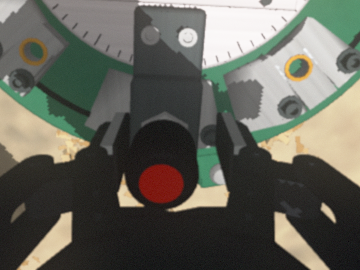

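The dot shifted as if the pin dropped about 6–7.5 mm, and the angle matches the hole. I'll back the finger off, lift away, and check the height from a clear view.

Request:
{"method": "play_rows", "body": {
  "dr": [
    [0, 0, -0.02],
    [0, 0, -0.04],
    [0, 0, -0.04],
    [0, 0, -0.04],
    [0, 0, -0.04],
    [0, 0, -0.04],
    [0, 0, -0.04],
    [0, 0, -0.04],
    [0, 0, -0.04],
    [0, 0, -0.04]
  ],
  "dp": [
    [-0.15, 0.16, 0],
    [-0.3, 0.32, 0],
    [-0.3, 0.32, 0],
    [-0.3, 0.32, 0.2],
    [-0.3, 0.32, 2],
    [-0.3, 0.32, 4],
    [-0.3, 0.32, 7],
    [-0.3, 0.32, 11],
    [-0.3, 0.32, 11],
    [-0.3, 0.32, 11]
  ],
  "grip": [0.54, 0.54, 0.6, 0.65, 0.65, 0.65, 0.65, 0.65, 0.65, 0.65]
}}

```text
time: 10.8
tcp_pos: [0.5352, 0.014, 0.1542]
ee_rot: [0.933, 0.36, 0.001, 0.001]
contact_force: [-0.3, -0.5, -0.8]
gripper_width: 0.0556
gripper_force: 0.0
```

```bash
python3 - <<'E'
from h import *
P=[];U=[]
for n,roi,lo in(("wrist",(240,120,420,300),(0,150,80)),("side",(290,195,370,270),(0,100,50)),("scene",(270,190,350,250),(0,100,50))):
    p=camera_params(n);I=get_image(n);cv2.imwrite(f"pics/{n}6.png",I[:,:,::-1])
    b=blobs(I,lo,(8,255,255),roi,4);print(n,b)
    if b: P.append(p);U.append(max(b,key=lambda a:a[0])[1])
for k in range(1,len(P)): print(tri([P[0],P[k]],[U[0],U[k]]))
for z in(.092,.0995):
    x=plane(P[0],U[0],z)[0];v=x[:2]-[.6163,.0867];print(z,x,np.hypot(*v),.7288-np.arctan2(-v[1],-v[0]))
s=cv2.imread("pics/side6.png")[190:290,230:370];cv2.imwrite("pics/c6.png",np.vstack([cv2.resize(s,(600,400)[:2],interpolation=2)]))
E
```

```text
wrist [(364, array([311.26648352, 219.82417582]))]
side [(16, array([330.1875, 199.1875]))]
scene [(10, array([318. , 194.5])), (33, array([346.39393939, 244.72727273]))]
[0.5334054  0.01343172 0.08915296]
[ 0.4756599  -0.03706887 -0.0950274 ]
0.092 [0.53383271 0.01398575 0.092     ] 0.10994642673547683 0.006168486867794254
0.0995 [0.53575828 0.0157014  0.0995    ] 0.10736745377218107 0.006292913759736396
```

View pics/wrist6.png

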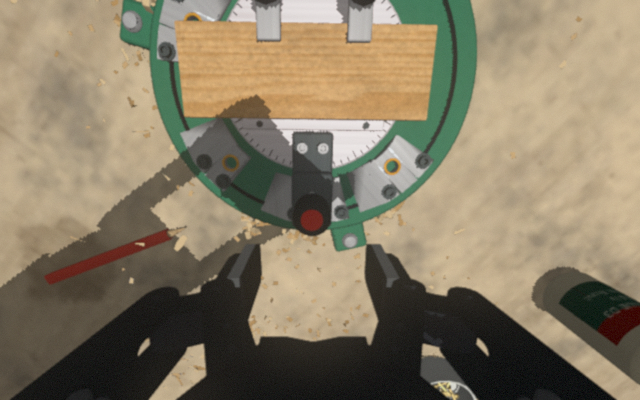

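Wrist plus side triangulation puts the knob top at z 0.0892, against 0.0893 when home at the start. It sits on the 110 mm circle, 0.006 rad from the bush centre, so the pin is home. The robot is clear, so I'm handing in.

```bash
python3 -c "
from rig import *
print(job_done())"
```

```text
the job is handed in; nothing more can be done
None
```

The pin was drawn, the turntable turned counter-clockwise about 0.80 rad to the next hole, and the pin dropped home there. The knob height measured the same as at the start. The bystanders were left alone and the job is handed in; the hand-in returned no verdict.

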